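# Fit the toppled lamp into the bayonet test socket

## Task

The lamp has fallen over: stand it upright on its round foot on the bench and let go of it. Then take it up and plug it foot first into the tester's bayonet socket: pins down the two slots, push down against the spring, turn it a quarter turn clockwise (seen from above) to the stop, and ease off so that the spring lifts the pins up into their notches. Finish still gripping the lamp, seated there in the socket, and leave everything else on the bench where it is.

Things in the scene. Friction and masses are not known exactly. Their poses are not given: they have to be found in the camera images.
- lamp: lamp unit, 0.14 to 0.26 kg, fallen onto a wide side. Ribbed aluminium body, 52 mm (its x) by 40 mm (its y) in section, from 24 to 88 mm above the origin, flat sides; white lens on top. Below it a round foot, 32 mm in diameter, 24 mm long, edge chamfered 3 mm, on which it can stand. Origin: centre of the foot's underside; z points along the lamp from foot to lens
- pin (a point): tip of one of the two steel bayonet pins of the lamp's foot: round, 6 mm thick, sticking out to both sides along the lamp's +x and -x (the long side of its section), 44 mm from tip to tip, their axis 5 mm above the foot's underside. The lamp fits the socket either way round (half a turn). Axes as the lamp's
- socket (a point): centre of the mouth of the bayonet socket, 62 mm above the bench, z up: a steel collar of 62 mm outer diameter, bore 35 mm, on a grey tester box (130 mm along the socket's x, 90 mm along y, 26 mm high) fixed to the bench. The lamp's pins pass under the ledge when its origin is over 18 mm below this point (22 mm at the deepest), and sit up in the notches when it is 14 mm below
- slot (a point): mouth of one of the two pin slots, 9 mm wide, at the socket's +x and -x, at the top of the collar (20 mm from its axis). They lead down past a ledge 10 mm thick into channels that run a quarter turn clockwise, seen from above, to solid stops; the other way is blocked. Axes as the socket's
- notch (a point): one of the two notches, at the socket's -y and +y, at the end of the channels: 4 mm up into the underside of the ledge, 10 mm wide, hidden from above. The point is the centre of a pin seated there (20 mm from the axis, 9 mm below the mouth); the lamp's x then lies along the socket's y. Axes as the socket's
- plunger (a joint): travel of the sprung contact in the socket's bore, m: 0 up (its top 8 mm below the mouth), grows as it is pressed down, 0.014 at most; the spring pushes up with 3.5 N at 0, 13 N fully down (about 8 N with the pins in the notches)
- can: bystander: standing aluminium bottle, 56 mm in diameter, 170 mm tall; origin under its centre
- jar: bystander: small clear jar, 48 mm in diameter, 65 mm tall; origin under its centre
- dish: bystander: steel dish, 130 mm in diameter, 30 mm high; origin under its centre
- screwdriver: bystander: lying screwdriver with a red handle; about 200 mm long
- wrench: bystander: lying steel wrench, about 170 mm long
- case: bystander: flat black case, 110 x 75 x 30 mm; origin under its centre
- tape: bystander: black roll of tape, 64 mm in diameter, 18 mm high; origin under its centre
Not all that is in view belongs to the job. Leave any yellow look-alike of the lamp alone.

How it is judged:
By the outcome, as a careful person would: the job done as asked, in the order asked, and still so for the second after the job is handed in, while the arm keeps its last pose, push and grip.
It also fails if it takes over 56 s, if anything falls off the work surface, if the arm or the gripper's body presses on something with over 40 N, if the wrist force passes 120 N, or if a joint passes its speed limit or range.

## Robot

A 6-joint arm with a two-finger parallel gripper is mounted at the origin on the work surface. World frame = base frame: x ahead of the robot, y to its left, z up, the work surface at z = 0. Lengths are in m, angles in degrees, forces in N, time in s.
With the tool pointing down it reaches from about 0.325 to 0.85 m from the base axis. Payload 15.5 kg.
Tool frame: the origin (TCP) lies at the very end of the fingers, on their centre line; the grasp point (between the pads) lies arm.grip_depth behind it (arm.grip_depth is the distance from the TCP to the grasp point, in m); z points along the fingers, y is the line along which they close (so a half turn about z gives the same grasp; the last joint's range is limited). The gripper opens to 91 mm and grips with 3 to 60 N. Pads are 32 mm wide; open, the fingers measure 118 mm over their backs; the gripper's body (76 mm by 178 mm) begins 60 mm behind the grasp point.
Start: joints at [-82.191, 28.281, 77.091, -0, 74.628, -5.472], TCP at [0.144, -0.608, 0.214] pointing down, gripper open.
Joint ranges: [-166.48, 166.48], [-47.26, 123.95], [12.59, 153.08], [-70.14, 250.14], [6.76, 159.57], [-176.63, 176.63]. Speed limits (degrees/s): [108.29, 108.29, 147.25, 172.46, 172.46, 172.46].

## Interface

Orientations are given as a 3x3 rotation matrix whose columns are the frame's x, y, z axes.
In Python, from rig import arm gives the robot as it stands. Calls block until the motion is done:
- arm.move_to(position, orientation): joint-space move of the TCP to a pose.
- arm.move_l(position, orientation=None, feed=0.15): straight line of the TCP; orientation=None keeps the orientation; feed is the mean speed in m/s.
- arm.move_joints(angles): joint-space move.
- arm.grip(opening): finger opening in m; the grip force is fixed at half the most; returns when the fingers have stopped.
- arm.sleep(seconds).
- arm.solve_ik(position, orientation): joint angles nearest the present ones, or None.
- arm.snapshot(name): name is "scene" or "top" or "wrist"; returns the picture (480x640x3 uint8, red, green, blue); there is no depth.
- arm.get_calibration(name): a dict with "intrinsics" (3x3 intrinsics, pixels), "cam_to_world" (4x4, takes a point from camera to world coordinates). Camera axes: x right, y down, z forward; pixel columns grow to the right and rows downward; lengths in m; the calibration is good to about 2 mm. A picture is of the moment at which its call begins: read the wrist's pose just before it. get_calibration takes no time and is no camera call; for the wrist camera it gives the pose at the moment of the call.
A pose or a line that the arm cannot do raises arm.Unreachable and nothing moves.
- arm.sign_off(): hands the job in; it is judged then, once.
Readings, each from a call of its own:
- arm.current_t(): time.
- arm.current_joint_positions(): joint angles.
- arm.current_dq(): joint speeds.
- arm.current_tau(): joint torques, N m.
- arm.current_ee_pos(): TCP position.
- arm.current_tool_rot(): TCP orientation.
- arm.current_force(): force on the tool from outside, world axes, zero at the start.
- arm.current_torque(): the same for the moment, N m.
- arm.current_width(): finger opening in m.
- arm.current_grasp_force(): force on a finger pad.
Only numpy, scipy, OpenCV 4.12 (cv2) and the standard library are available. Lean on these libraries where they do the work, as an engineer would, in place of code of your own. Each camera call takes 0.05 s, during which the arm holds its last target. There are 200 camera calls.

## Working session

There is one attempt and no reset: what is moved stays moved. The work goes in short steps, each a Python script; the robot and the scene stay as the last script left them, time stands still between calls to the robot, and variables do not carry over. Pictures are saved under pics/ and viewed, at most 10 in all, crops included, and the job is handed in when it is done.

```bash
ls; mkdir -p pics; python3 - <<'E'
from rig import arm
import cv2,numpy as np
a=arm.snapshot("scene");b=arm.snapshot("top")
cv2.imwrite("pics/scene.png",a[:,:,::-1]);cv2.imwrite("pics/top.png",b[:,:,::-1])
for n in("scene","top","wrist"):
    c=arm.get_calibration(n);print(n,np.round(c["intrinsics"],1).tolist(),np.round(c["cam_to_world"],4).tolist())
print(arm.grip_depth,arm.current_t(),arm.current_width())
print(np.round(arm.current_tool_rot(),3))
E
```

```text
pics
scene [[532.0, 0.0, 319.4], [0.0, 532.0, 245.5], [0.0, 0.0, 1.0]] [[-0.5403, 0.5847, -0.6052, 1.3803], [0.8415, 0.3806, -0.3836, 0.4951], [0.006, -0.7164, -0.6976, 1.0182], [0.0, 0.0, 0.0, 1.0]]
top [[563.6, 0.0, 329.2], [0.0, 563.6, 245.2], [0.0, 0.0, 1.0]] [[-0.0242, -0.9944, 0.1025, 0.4367], [-0.9994, 0.0266, 0.0223, -0.0366], [-0.0249, -0.1019, -0.9945, 1.3122], [0.0, 0.0, 0.0, 1.0]]
wrist [[373.0, 0.0, 323.8], [0.0, 373.0, 249.0], [0.0, 0.0, 1.0]] [[0.2297, -0.9311, -0.2834, 0.2234], [-0.9733, -0.2201, -0.0657, -0.5898], [-0.0012, 0.2909, -0.9568, 0.3846], [0.0, 0.0, 0.0, 1.0]]
0.0188 0.1 0.09125329735041704
[[ 0.973  0.23  -0.   ]
 [ 0.23  -0.973  0.001]
 [ 0.    -0.001 -1.   ]]
```

View pics/scene.png

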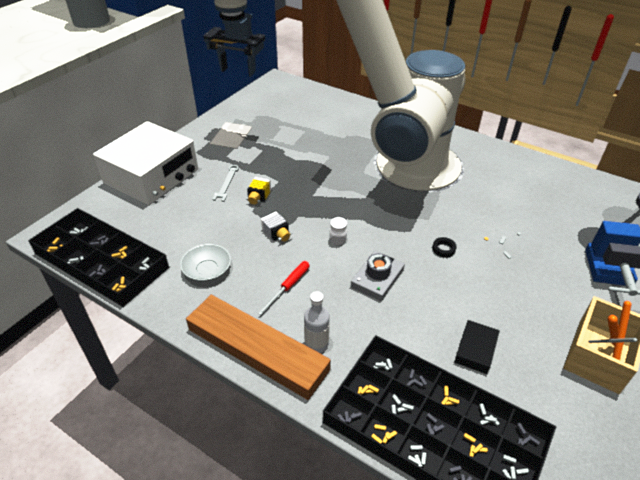

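View pics/top.png

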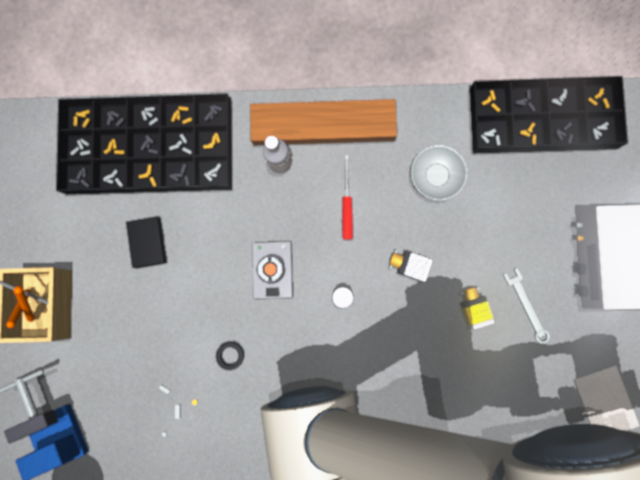

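The scene view shows the white/grey lamp at (275,226), foot towards (283,234), and the socket collar at (378,265). In the top view the lamp is at (412,264) with its foot at (397,258), and the socket is at (270,268). The yellow look-alike, at (478,308) in the top view, stays alone. Next I'll get rough positions and take wrist views from two places each.

```bash
cat > h.py <<'E'
from rig import arm
import numpy as np, cv2
def ray(c,uv):
    K=np.array(c["intrinsics"]);T=np.array(c["cam_to_world"])
    d=T[:3,:3]@np.linalg.solve(K,[uv[0],uv[1],1.]);return T[:3,3],d/np.linalg.norm(d)
def plane(c,uv,z):
    o,d=ray(c,uv);return o+d*(z-o[2])/d[2]
def tri(views):
    A=np.zeros((3,3));b=np.zeros(3)
    for c,uv in views:
        o,d=ray(c,uv);P=np.eye(3)-np.outer(d,d);A+=P;b+=P@o
    p=np.linalg.solve(A,b)
    return p,[np.linalg.norm((np.eye(3)-np.outer(d,d))@(p-o)) for o,d in (ray(*v) for v in views)]
def proj(c,p):
    T=np.linalg.inv(np.array(c["cam_to_world"]));q=np.array(c["intrinsics"])@(T[:3,:3]@p+T[:3,3]);return q[:2]/q[2]
def down(yaw):  # tool down, tool x at yaw (deg)
    a=np.radians(yaw);x=np.array([np.cos(a),np.sin(a),0]);z=np.array([0,0,-1.]);return np.column_stack([x,np.cross(z,x),z])
def cam_in_tool():
    R=np.array(arm.current_tool_rot());T=np.array(arm.get_calibration("wrist")["cam_to_world"])
    return R.T@(T[:3,3]-np.array(arm.current_ee_pos())),R.T@T[:3,:3]
def look(p,yaw,dist,dx=0,dy=0): # tcp position so that wrist camera axis hits p
    t,Rc=cam_in_tool();R=down(yaw);return np.array(p)-R@(t+Rc[:,2]*dist)+[dx,dy,0],R
def snap(name):
    c=arm.get_calibration("wrist");im=arm.snapshot("wrist")
    cv2.imwrite(f"pics/{name}.png",im[:,:,::-1]);np.savez(f"pics/{name}.npz",intrinsics=c["intrinsics"],cam_to_world=c["cam_to_world"]);return c,im
E
python3 - <<'E'
from h import *
t=arm.get_calibration("top");s=arm.get_calibration("scene")
print("lamp foot,lens",plane(t,(396,258),.02),plane(t,(430,268),.02),plane(s,(285,236),.02))
L=plane(t,(412,264),.02)
S=tri([(t,(270,268)),(s,(378,262))]);print("socket",S,plane(t,(270,268),.062))
print("jar",plane(t,(343,296),.06))
S=S[0]
cands=[]
for nm,P in(("L",L),("S",S)):
  for yaw in range(-180,180,30):
    for dd in(.25,.3):
      p,R=look(P,yaw,dd)
      q=arm.solve_ik(p,R)
      if q is not None and yaw in(-180,-90,0,90,-120,-60,60): print(nm,yaw,dd,np.round(p,3),np.round(q,0))
E
```

```text
lamp foot,lens [ 0.53625507 -0.16006481  0.02      ] [ 0.51131794 -0.23671636  0.02      ] [ 0.53451549 -0.15282388  0.02      ]
socket (array([0.51855117, 0.12401268, 0.06003934]), [np.float64(0.000869439565391315), np.float64(0.0008694395653913048)]) [0.51801876 0.12453284 0.062     ]
jar [ 0.45197431 -0.03628913  0.06      ]
L -180 0.25 [ 0.531 -0.197  0.088] [ -26.   32.   93.   -0.   54. -116.]
L -180 0.3 [ 0.516 -0.197  0.136] [ -27.   28.   93.   -0.   60. -117.]
L -120 0.25 [ 0.526 -0.188  0.088] [ -26.   32.   94.   -0.   54. -176.]
L -90 0.25 [ 0.522 -0.187  0.088] [-26.  32.  95.  -0.  53. 154.]
L -90 0.3 [ 0.522 -0.202  0.136] [-27.  28.  92.  -0.  60. 153.]
L -60 0.25 [ 0.517 -0.188  0.088] [-26.  31.  96.  -0.  53. 124.]
L -60 0.3 [ 0.525 -0.201  0.136] [-27.  28.  91.  -0.  60. 123.]
L 0 0.25 [ 0.512 -0.196  0.088] [-27.  31.  96.  -0.  53.  63.]
L 0 0.3 [ 0.527 -0.196  0.136] [-26.  28.  91.  -0.  60.  64.]
L 60 0.25 [ 0.517 -0.204  0.088] [-28.  32.  95.  -0.  53.   2.]
L 60 0.3 [ 0.524 -0.191  0.136] [-26.  28.  92.  -0.  60.   4.]
L 90 0.25 [ 0.521 -0.205  0.088] [
[... 253 characters left out ...]
 [   8.   27.   95.   -0.   58. -142.]
S -120 0.3 [0.516 0.119 0.176] [   7.   23.   93.   -0.   64. -143.]
S -90 0.25 [0.519 0.133 0.128] [   8.   27.   96.   -0.   57. -172.]
S -90 0.3 [0.519 0.119 0.176] [   6.   23.   93.   -0.   64. -174.]
S -60 0.25 [0.514 0.132 0.128] [  8.  27.  96.  -0.  57. 158.]
S -60 0.3 [0.522 0.12  0.176] [  7.  24.  93.  -0.  64. 157.]
S 0 0.25 [0.509 0.124 0.128] [ 7. 26. 97. -0. 57. 97.]
S 0 0.3 [0.524 0.124 0.176] [ 7. 24. 92. -0. 64. 97.]
S 60 0.25 [0.514 0.116 0.128] [ 6. 27. 97. -0. 57. 36.]
S 60 0.3 [0.521 0.129 0.176] [ 8. 24. 92. -0. 64. 38.]
S 90 0.25 [0.518 0.115 0.128] [ 6. 27. 96. -0. 57.  6.]
S 90 0.3 [0.518 0.129 0.176] [ 8. 23. 93. -0. 64.  8.]
```

```bash
python3 - <<'E'
from h import *
L=[.522,-.195,.02];S=[.5185,.124,.062]
for n,P,d in(("l1",L,-.04),("l2",L,.04),("s1",S,-.04),("s2",S,.04)):
    p,R=look(P,75,.29,dx=d,dy=-d*.3); arm.move_to(p,R); arm.sleep(.2); snap(n)
print(arm.current_t())
ims=[cv2.imread(f"pics/{n}.png") for n in("l1","l2","s1","s2")]
for a,n in((0,"ml"),(2,"ms")):
    m=np.hstack([i[60:440,120:520] for i in ims[a:a+2]]);cv2.imwrite(f"pics/{n}.png",m)
E
```

```text
5.2833
```

View pics/ml.png

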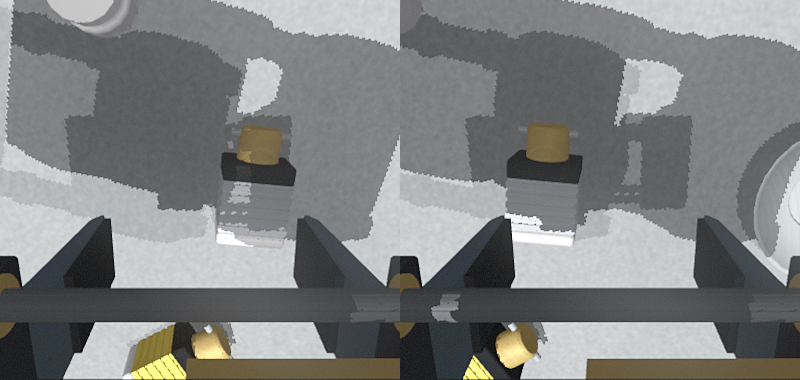

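View pics/ms.png

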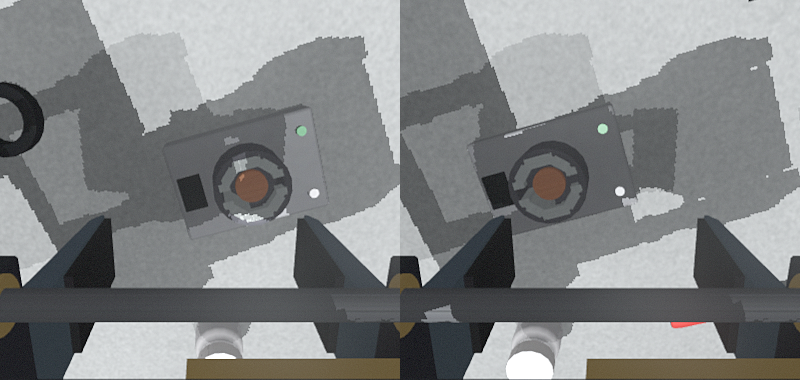

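The lamp pair shows the brass foot at about (260,145) and (547,143) with pins to either side, and the lens below. The socket pair shows the collar centred at (252,187) and (549,183), with slots up-right and down-left. An enlargement follows for accurate picks.

```bash
python3 - <<'E'
import cv2,numpy as np
def g(n,u,v,w,h,s): 
    i=cv2.imread(f"pics/{n}.png")[v:v+h,u:u+w]
    i=np.clip(255*(i/255.)**.6,0,255).astype(np.uint8)
    return i
def up(i): return cv2.resize(i,(400,300),interpolation=cv2.INTER_CUBIC)
a=[up(g("s1",322,209,100,75,4)),up(g("s2",219,205,100,75,4))]
b=[up(np.rot90(g("l1",325,178,100,133,3))[:, :133]),up(np.rot90(g("l2",214,178,100,133,3)))]
cv2.imwrite("pics/z.png",np.vstack([np.hstack(a),np.hstack(b)]))
E
```

```text
(no output)
```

View pics/z.png

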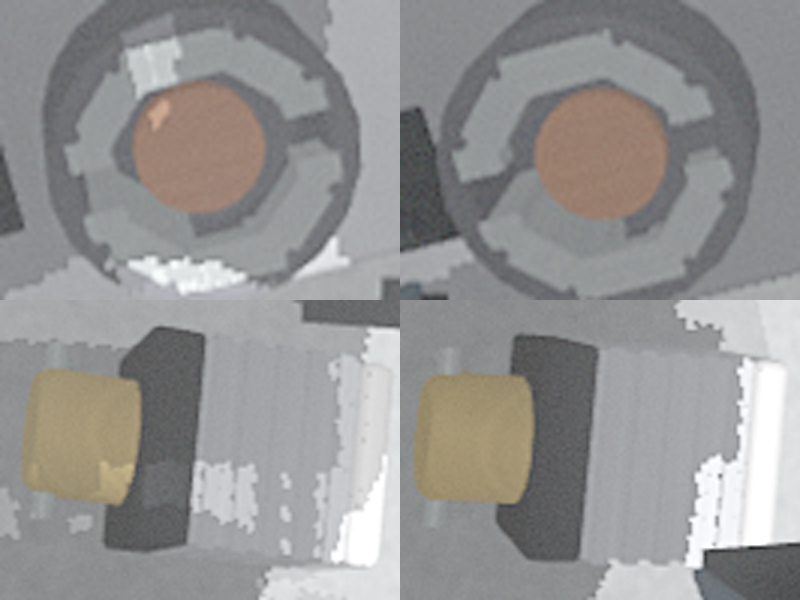

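The zoom shows the copper plunger disc, the slot gaps (right and left of the collar), the foot with its pins, and the black/ribbed boundary on the lamp. I'll triangulate these.

```bash
cat > m1.py <<'E'
from h import *
C={n:dict(np.load(f"pics/{n}.npz")) for n in("l1","l2","s1","s2")}
def zs(n,x,y):
    u0,v0,ox={"s1":(322,209,0),"s2":(219,205,400)}[n];return (u0+(x-ox+.5)/4-.5,v0+(y+.5)/4-.5)
def zl(n,x,y):
    u0,v0,ox={"l1":(325,178,0),"l2":(214,178,400)}[n];return (u0+99-((y-300+.5)/3-.5),v0+(x-ox+.5)/3.0075-.5)
pv=[]
for n in("s1","s2"):
    im=cv2.imread(f"pics/{n}.png");hsv=cv2.cvtColor(im,cv2.COLOR_BGR2HSV)
    m=cv2.inRange(hsv,(0,60,40),(18,255,255));k,l,st,ce=cv2.connectedComponentsWithStats(m)
    ctr=zs(n,200 if n=="s1" else 600,150)
    i=min(range(1,k),key=lambda i:np.hypot(*(ce[i]-ctr))+(1e3 if st[i,4]<200 else 0))
    print(n,st[i],ce[i]);pv.append((C[n],ce[i]))
print("plunger",tri(pv))
for nm,a,b in(("R",(331,131),(721,135)),("L",(81,192),(472,198))):
    print("slot",nm,tri([(C["s1"],zs("s1",*a)),(C["s2"],zs("s2",*b))]))
for n,r,l in(("s1",(331,131),(81,192)),("s2",(721,135),(472,198))):
    a=plane(C[n],zs(n,*r),.062);b=plane(C[n],zs(n,*l),.062);print(n,"mid",(a+b)/2,"len",np.linalg.norm(a-b),"ang",np.degrees(np.arctan2(*(a-b)[1::-1])))
for n,o,p in(("s1",0,((165,143),(308,105))),("s2",400,((470,141),(610,103)))):
    a,b=[plane(C[n],(x-o+120,y+60),.026) for x,y in p];print("box edge ang",np.degrees(np.arctan2(*(b-a)[1::-1])),np.linalg.norm(a-b))
for nm,a,b in(("rib+",(205,335),(598,347)),("rib-",(188,548),(582,560)),("pin+",(55,345),(448,350)),("pin-",(40,515),(432,525))):
    print(nm,tri([(C["l1"],zl("l1",*a)),(C["l2"],zl("l2",*b))]))
E
python3 m1.py
```

```text
s1 [355 229  33  33 847] [371.07674144 245.3081464 ]
s2 [253 227  33  33 860] [268.93139535 242.96744186]
plunger (array([0.51556603, 0.12546463, 0.05194266]), [np.float64(1.2719581222987907e-05), np.float64(1.2719581222962117e-05)])
slot R (array([0.54089412, 0.12473975, 0.06028109]), [np.float64(0.00025739676279562166), np.float64(0.0002573967627956658)])
slot L (array([0.49097286, 0.12589675, 0.06283326]), [np.float64(3.280001960499777e-05), np.float64(3.2800019605035996e-05)])
s1 mid [0.51576009 0.12531869 0.062     ] len 0.04965554620972004 ang -0.6253860488506896
s2 mid [0.51596531 0.1255711  0.062     ] len 0.050495268469639566 ang -0.34942918728937805
box edge ang -0.19824559533194006 0.12254366578445736
box edge ang -0.10942269713050887 0.12230628545387787
rib+ (array([ 0.54529496, -0.19245811,  0.03805821]), [np.float64(5.349178573388432e-05), np.float64(5.3491785733954293e-05)])
rib- (array([ 0.49655199, -0.17551881,  0.03660337]), [np.float64(0.0002039201362404963), np.float64(0.00020392013624045293)])
pin+ (array([ 0.55293624, -0.15957959,  0.02208172]), [np.float64(7.224557614890083e-05), np.float64(7.224557614895358e-05)])
pin- (array([ 0.51325411, -0.1446066 ,  0.02477029]), [np.float64(1.1936700162167418e-05), np.float64(1.193670016219498e-05)])
```

```bash
cat >> h.py <<'E'
def lampR(z,y): return np.column_stack([np.cross(y,z),y,z])
ang=np.radians(-110.3);D=np.array([np.cos(ang),np.sin(ang),0]);U=np.array([0,0,1.])
O=np.array([.5348,-.1474,.02])     # lying lamp origin (on axis)
def toolR(t,flip):   # tool z at lying pose
    t=np.radians(t);z=-np.cos(t)*U-np.sin(t)*D;y=np.cross(U,D)*(-1 if flip else 1);return np.column_stack([np.cross(y,z),y,z])
def setup(t,flip,gz=.058,gh=.010):
    RL=lampR(D,U);RT=toolR(t,flip)
    g=O+gz*D+gh*U; tcp=g+RT[:,2]*arm.grip_depth
    return RL,RT,tcp, RL.T@RT, RL.T@(tcp-O)
def stand(az,pos,t,flip):
    a=np.radians(az);A=np.array([np.cos(a),np.sin(a),0]);Rs=lampR(U,-A)
    _,_,_,Rr,pr=setup(t,flip);return np.array(pos)+Rs@pr,Rs@Rr
E
python3 - <<'E'
from h import *
f=lambda q: None if q is None else np.round(q).tolist()
for t in(20,30,38):
  for flip in(0,1):
    RL,RT,tcp,_,_=setup(t,flip)
    a=arm.solve_ik(tcp,RT);b=arm.solve_ik(tcp-RT[:,2]*.09,RT)
    print(t,flip,f(a),f(b))
    for az in(-50,-30,-20,0):
        for pos in((.52,-.2,0),(.58,-.22,0)):
            p,R=stand(az,pos,t,flip);q=arm.solve_ik(p,R);q2=arm.solve_ik(p+[0,0,.1],R)
            if q is not None: print("   ",az,pos,f(q),f(q2))
E
```

```text
20 0 [-39.0, 41.0, 97.0, 24.0, 52.0, -36.0] [-42.0, 34.0, 93.0, 21.0, 63.0, -33.0]
    -50 (0.52, -0.2, 0) [-2.0, 66.0, 133.0, 225.0, 83.0, 104.0] [-2.0, 49.0, 134.0, 227.0, 72.0, 93.0]
    -50 (0.58, -0.22, 0) [-5.0, 61.0, 124.0, 224.0, 74.0, 94.0] [-5.0, 46.0, 126.0, 228.0, 64.0, 84.0]
    -30 (0.52, -0.2, 0) [-23.0, 79.0, 145.0, 187.0, 113.0, 95.0] [-23.0, 59.0, 147.0, 186.0, 96.0, 93.0]
    -30 (0.58, -0.22, 0) [-22.0, 67.0, 134.0, 187.0, 92.0, 93.0] [-22.0, 50.0, 136.0, 188.0, 76.0, 91.0]
    -20 (0.52, -0.2, 0) [-37.0, 82.0, 146.0, 162.0, 116.0, 76.0] [-37.0, 62.0, 149.0, 164.0, 100.0, 81.0]
    -20 (0.58, -0.22, 0) [-33.0, 69.0, 136.0, 168.0, 94.0, 85.0] [-33.0, 50.0, 137.0, 167.0, 78.0, 88.0]
    0 (0.52, -0.2, 0) [-58.0, 71.0, 138.0, 127.0, 87.0, 66.0] [-58.0, 52.0, 140.0, 125.0, 77.0, 79.0]
    0 (0.58, -0.22, 0) [-51.0, 64.0, 129.0, 132.0, 79.0, 79.0] [-51.0, 48.0, 131.0, 129.0, 69.0, 91.0]
20 1 [-39.0, 41.0, 97.0, 24.0, 52.0, 144.0] [-42.0, 34.0, 93.0, 21.0, 63.0, 147.0]
    -50 (0.52, -0.2, 0) [-2.0, 66.0, 133.0, 225.0, 83.0, -76.0] [-2.0, 49.0, 134.0, 227.0, 72.0, -87.0
[... 3736 characters left out ...]
0, 228.0, 43.0, -101.0] [-10.0, 33.0, 119.0, 244.0, 34.0, -123.0]
    -30 (0.52, -0.2, 0) [-24.0, 53.0, 139.0, 185.0, 63.0, -89.0] [-24.0, 32.0, 135.0, 187.0, 39.0, -92.0]
    -30 (0.58, -0.22, 0) [-23.0, 48.0, 129.0, 187.0, 49.0, -90.0] [-23.0, 32.0, 126.0, 190.0, 30.0, -95.0]
    -20 (0.52, -0.2, 0) [-34.0, 54.0, 140.0, 168.0, 65.0, -94.0] [-34.0, 32.0, 136.0, 163.0, 41.0, -86.0]
    -20 (0.58, -0.22, 0) [-31.0, 49.0, 130.0, 168.0, 50.0, -90.0] [-31.0, 32.0, 127.0, 163.0, 31.0, -82.0]
    0 (0.52, -0.2, 0) [-50.0, 50.0, 134.0, 133.0, 55.0, -94.0] [-50.0, 31.0, 131.0, 117.0, 42.0, -71.0]
    0 (0.58, -0.22, 0) [-45.0, 47.0, 125.0, 131.0, 47.0, -83.0] [-45.0, 32.0, 123.0, 114.0, 37.0, -61.0]
```

```bash
python3 - <<'E'
from h import *
RL,RT,tcp,_,_=setup(30,0)
arm.grip(.091)
arm.move_to(tcp-RT[:,2]*.09,RT)
print(arm.current_t(),arm.current_force())
arm.move_l(tcp,RT,feed=.08)
print(arm.current_ee_pos()-tcp,arm.current_force())
arm.grip(.03);print("w",arm.current_width(),arm.current_grasp_force())
arm.move_l(tcp+[0,0,.2],RT,feed=.15)
print("w",arm.current_width(),arm.current_force(),arm.current_t())
c,im=snap("g1")
E
```

```text
6.8917 [ 1.09994795 -0.20581904  0.07153753]
[ 0.00018896 -0.00042269  0.00036575] [-0.55196745 -0.46519792 -0.04651462]
w 0.052113487102411676 29.995854024309665
w 0.05203551891857348 [-0.70262017  0.17317875 -2.27280915] 10.325
```

View pics/g1.png

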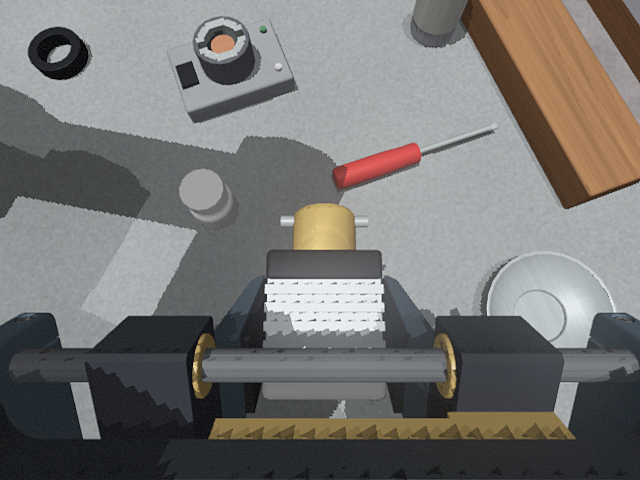

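The lamp is held squarely: pins at (285,221) and (367,221), symmetric about the foot. I'll check the expected pin projection, then stand it up.

```bash
python3 - <<'E'
from h import *
c=dict(np.load("pics/g1.npz"))
RL,RT,tcp,Rr,pr=setup(30,0)
o=O+[0,0,.2]
for s in(1,-1):
    for dz in(0,.003): print(s,dz,proj(c,o+RL@np.array([s*.022,0,.005+dz])))
az,pos=-25,(.56,-.21,0)
p,R=stand(az,pos,30,0)
arm.move_to(p+[0,0,.12],R);print(arm.current_t(),arm.current_width())
arm.move_l(p+[0,0,.012],R,feed=.12);arm.sleep(.2);f0=arm.current_force()[2];print("f0",f0)
h=.012
while h>-.008:
    h-=.001;arm.move_l(p+[0,0,h],R,feed=.02);f=arm.current_force()[2]
    if f-f0>3: break
print("contact h",h,f,arm.current_t(),arm.current_ee_pos()-p)
E
```

```text
1 0 [368.32241248 219.32087197]
1 0.003 [368.48168548 224.93872212]
-1 0 [282.44275606 219.35750122]
-1 0.003 [282.29503774 224.97376386]
12.6917 0.0518259474631172
f0 -2.5245747742578235
contact h -0.0010000000000000035 7.15312977214691 17.1917 [ 1.10158052e-04  2.56299378e-06 -1.56657756e-04]
```

```bash
python3 - <<'E'
from h import *
p,R=stand(-25,(.56,-.21,0),30,0)
arm.move_l(p+[0,0,-.0002],R,feed=.02);print(arm.current_force()[2])
arm.grip(.09);print(arm.current_width(),arm.current_t())
arm.move_l(p-R[:,2]*.11,R,feed=.12)
t=arm.current_t()
# rise and go to a look pose, tool down, camera aimed at lamp
P,Rd=look((.56,-.21,.07),-25,.30)
arm.move_to(P+[0,0,.03],Rd);arm.sleep(.2);c,a=snap("u1")
P2,_=look((.56,-.21,.07),-25,.33,dx=.03,dy=.06);arm.move_to(P2,Rd);arm.sleep(.2);c,b=snap("u2")
s=arm.snapshot("scene");print(t,arm.current_t())
cv2.imwrite("pics/u.png",np.hstack([np.vstack([cv2.resize(x[:,:,::-1],(400,300)) for x in(a,b)]),cv2.resize(s[150:330,200:320,::-1],(400,600),interpolation=cv2.INTER_CUBIC)]))
E
```

```text
1.5462280342284582
0.08968667859480924 18.175Traceback (most recent call last):
  File "<stdin>", line 5, in <module>
rig.Unreachable: the arm cannot follow that straight line within its joint ranges
```

```bash
python3 - <<'E'
from h import *
p,R=stand(-25,(.56,-.21,0),30,0)
for d in(.09,.07,.055,.04):
    try: arm.move_l(p-R[:,2]*d,R,feed=.12);print("back",d);break
    except arm.Unreachable: pass
q=np.array(arm.current_ee_pos())
arm.move_l(q+[0,0,.12],R,feed=.2)
P,Rd=look((.56,-.21,.07),-25,.33)
arm.move_to(P,Rd);arm.sleep(.2);c,a=snap("u1")
P2,_=look((.56,-.21,.07),-25,.33,dx=.03,dy=.06);arm.move_to(P2,Rd);arm.sleep(.2);c,b=snap("u2")
s=arm.snapshot("scene");print(arm.current_t())
cv2.imwrite("pics/u.png",np.hstack([np.vstack([cv2.resize(x[:,:,::-1],(400,300)) for x in(a,b)]),cv2.resize(s[150:330,200:320,::-1],(400,600),interpolation=cv2.INTER_CUBIC)]))
E
```

```text
back 0.09
23.7917
```

View pics/u.png

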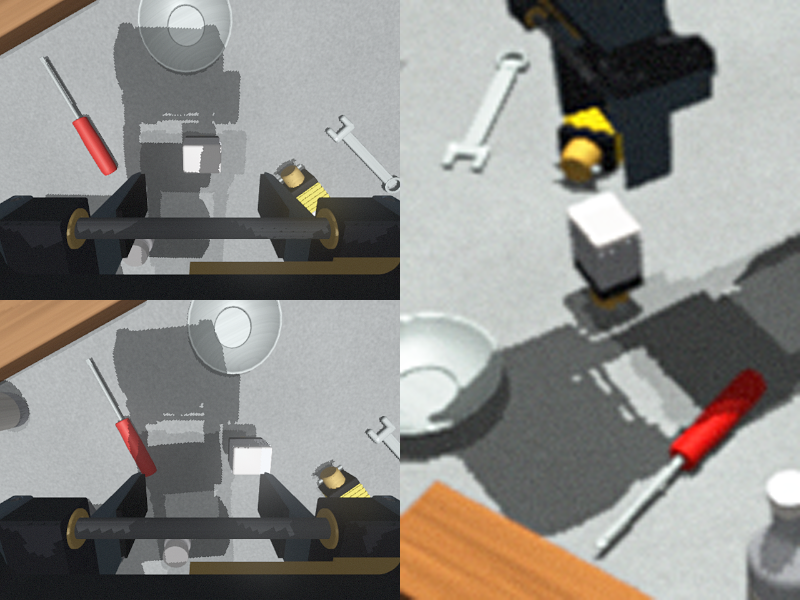

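The lamp stands upright on its foot (scene crop, around (605,240)), with its lens square at about (201,158) in the first view and (251,160) in the second (half-scale). I'll measure its centre and yaw from the lens top.

```bash
python3 - <<'E'
from h import *
v=[];cs={}
for n,(x,y) in(("u1",(201,158)),("u2",(251,160))):
    c=dict(np.load(f"pics/{n}.npz"));im=cv2.imread(f"pics/{n}.png");g=cv2.cvtColor(im,cv2.COLOR_BGR2GRAY)
    x0,y0=int(x/.625),int(y/.625);w=g[y0-45:y0+45,x0-45:x0+45]
    for th in((235,),(215,)):
        m=(w>th[0]).astype(np.uint8);k,l,st,ce=cv2.connectedComponentsWithStats(m)
        i=1+st[1:,4].argmax();pts=np.argwhere(l==i)[:,::-1].astype(np.float32);r=cv2.minAreaRect(pts)
        ctr=np.array(r[0])+[x0-45,y0-45];box=cv2.boxPoints(r)+[x0-45,y0-45]
        B=[plane(c,b,.092)[:2] for b in box];e=B[1]-B[0];e2=B[2]-B[1]
        print(n,th,st[i],ctr,"plane",plane(c,ctr,.092),"size",np.linalg.norm(e),np.linalg.norm(e2),"ang",np.degrees(np.arctan2(e[1],e[0]))%90,len(pts))
        print("   exp",proj(c,np.array([.56,-.21,.092])))
z=[cv2.resize(cv2.imread(f"pics/{n}.png")[int(y/.625)-38:int(y/.625)+38,int(x/.625)-38:int(x/.625)+38],(400,400),interpolation=cv2.INTER_CUBIC) for n,(x,y) in(("u1",(201,158)),("u2",(251,160)))]
cv2.imwrite("pics/uz.png",np.hstack(z))
E
```

```text
u1 (235,) [ 19  28  30  41 956] [309.5 255. ] plane [ 0.56540331 -0.2012168   0.092     ] size 0.023583177845659543 0.03474099477158897 ang 65.00328555812742 956
   exp [321.89566079 256.36428368]
u1 (215,) [  18   27   31   42 1089] [309.  254.5] plane [ 0.56596913 -0.2010302   0.092     ] size 0.024376734771164817 0.03558079449068327 ang 65.00322649490575 1089
   exp [321.89566079 256.36428368]
u2 (235,) [  19   26   60   42 2291] [404.52498245 257.00062561] plane [ 0.56112677 -0.21131327  0.092     ] size 0.0361011260251771 0.047595727033006976 ang 65.88739022240149 2291
   exp [403.54650218 258.80706404]
u2 (215,) [  18   25   61   44 2441] [403.98594666 257.06214523] plane [ 0.5612659  -0.21088906  0.092     ] size 0.037714727765928706 0.04856054289789691 ang 65.83597784547655 2441
   exp [403.54650218 258.80706404]
```

View pics/uz.png

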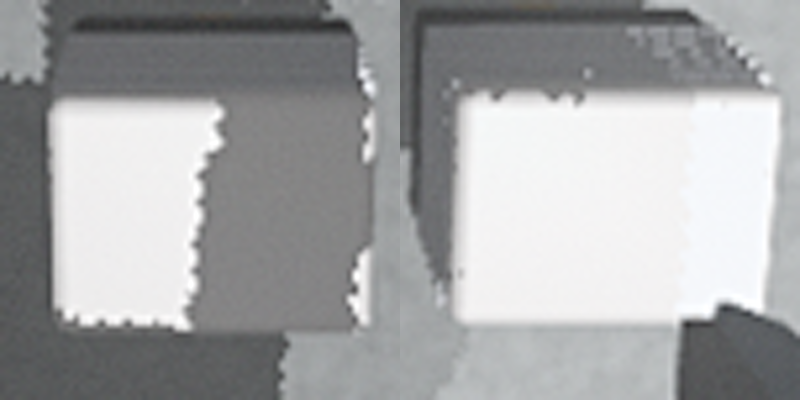

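```bash
python3 - <<'E'
from h import *
v=[(dict(np.load("pics/u1.npz")),(322.7,253.9)),(dict(np.load("pics/u2.npz")),(403.6,256.9))]
print(tri(v))
for z in(.088,.092,.096): print(z,[plane(c,p,z)[:2].round(4) for c,p in v])
a=np.radians(-25);A=np.array([np.cos(a),np.sin(a)]);print(A)
g=lambda q:(None if q is None else np.round(q).tolist())
for y in(-25,155):
  R=down(y);print(g(arm.solve_ik([.561,-.211,.065],R)))
R=down(90);print(g(arm.solve_ik([.516,.1255,.2],R)),g(arm.solve_ik([.516,.1255,.09],R)));print(g(arm.solve_ik([.516,.1255,.09],down(0))))
E
```

```text
(array([ 0.56052141, -0.21095758,  0.08882928]), [np.float64(0.0002396455343786925), np.float64(0.0002396455343789361)])
0.088 [array([ 0.5605, -0.211 ]), array([ 0.56  , -0.2109])]
0.092 [array([ 0.5617, -0.2115]), array([ 0.5615, -0.2107])]
0.096 [array([ 0.5628, -0.2121]), array([ 0.5631, -0.2104])]
[ 0.90630779 -0.42261826]
[-26.0, 36.0, 89.0, -0.0, 54.0, 89.0]
[-26.0, 36.0, 89.0, -0.0, 54.0, -91.0]
[7.0, 22.0, 91.0, -0.0, 67.0, 7.0] [7.0, 30.0, 98.0, -0.0, 52.0, 7.0]
[7.0, 30.0, 98.0, -0.0, 52.0, 97.0]
```

```bash
cat > pl.py <<'E'
from h import *
def plug(n):
    c=dict(np.load(f"pics/{n}.npz"));hsv=cv2.cvtColor(cv2.imread(f"pics/{n}.png"),cv2.COLOR_BGR2HSV)
    m=cv2.inRange(hsv,(0,60,40),(18,255,255));k,l,st,ce=cv2.connectedComponentsWithStats(m)
    e=proj(c,np.array([.516,.125,.054]));i=min(range(1,k),key=lambda i:np.hypot(*(ce[i]-e))+(1e3 if st[i,4]<200 else 0))
    return st[i],plane(c,ce[i],.054)
E
python3 - <<'E'
from pl import *
P,R=look([.5155,.1248,.062],-105,.29);print(arm.solve_ik(P,R))
arm.move_to(P,R);arm.sleep(.2);snap("s3");print(arm.current_t())
for n in("s1","s2","s3"): print(n,plug(n))
E
```

```text
[ 6.91716880e+00  2.37384317e+01  9.37522203e+01 -2.54444375e-14
  6.25093479e+01 -1.58082831e+02]
27.8583
s1 (array([355, 229,  33,  33, 847], dtype=int32), array([0.51545766, 0.12610516, 0.054     ]))
s2 (array([253, 227,  33,  33, 860], dtype=int32), array([0.51602806, 0.12596521, 0.054     ]))
s3 (array([308, 231,  33,  33, 852], dtype=int32), array([0.51551762, 0.12458977, 0.054     ]))
```

```bash
python3 - <<'E'
from h import *
L=np.array([.5605,-.2103,0]);R=down(155)
arm.move_to(L+[0,0,.17],R);print(arm.current_t())
arm.move_l(L+[0,0,.047],R,feed=.15);print(arm.current_ee_pos()-L,arm.current_force())
arm.grip(.03);print("w",arm.current_width(),arm.current_grasp_force())
arm.move_l(L+[0,0,.19],R,feed=.2);print(arm.current_t())
S=np.array([.5156,.1253,.109]);R=down(90-.3)
arm.move_to(S+[0,0,.07],R);arm.move_l(S+[0,0,.006],R,feed=.1);arm.sleep(.2);f0=np.array(arm.current_force());print("f0",f0,arm.current_t())
for h in(.003,0,-.002,-.004,-.006):
    arm.move_l(S+[0,0,h],R,feed=.03);f=np.array(arm.current_force())-f0;print(h,f.round(1),np.round(arm.current_torque(),2),arm.current_t())
    if f[2]>8: break
snap("p1");s=arm.snapshot("scene");cv2.imwrite("pics/p1s.png",cv2.resize(s[200:320,310:450,::-1],(700,600),interpolation=cv2.INTER_CUBIC))
E
```

```text
29.125
[ 5.54458726e-04 -4.26562975e-05  4.77837107e-02] [ 0.51259711 -0.64300415  0.57762027]
w 0.05182574225191672 29.996482506394386
31.625
f0 [-0.10276856  0.31786421 -0.65520457] 34.2
0.003 [-0.   0.2 -2.4] [-0.01 -0.14 -0.06] 34.45
0 [ 0.1 -0.3 -1. ] [-0.   -0.05  0.02] 34.7
-0.002 [-0.5 -1.  -0.7] [-0.02 -0.1  -0.  ] 34.95
-0.004 [ 0.3 -0.5 -1.4] [-0.   -0.13 -0.  ] 35.2
-0.006 [-0.2 -0.9 -0.6] [-0.   -0.07  0.04] 35.45
```

No contact at 6 mm depth, so the pins are in the slots. Next: push and turn, watching force.

```bash
python3 - <<'E'
from h import *
S=np.array([.5156,.1253,.109]);R=down(89.7)
print(np.round(arm.current_force(),1),arm.current_width())
ok=1
for h in(-.010,-.014,-.018,-.0205):
    arm.move_l(S+[0,0,h],R,feed=.03);f=np.array(arm.current_force());print(h,f.round(1),np.round(arm.current_torque(),2),(arm.current_ee_pos()-S).round(4),arm.current_t())
    if f[2]>30 or np.hypot(*f[:2])>15: ok=0;break
if ok:
  for y in(74.7,59.7,44.7,29.7,14.7,4.7):
    arm.move_to(S+[0,0,-.0205],down(y));f=np.array(arm.current_force());m=np.array(arm.current_torque());print(y,f.round(1),m.round(2),arm.current_t())
    if abs(m[2])>1.2 or f[2]>30: break
s=arm.snapshot("scene");cv2.imwrite("pics/p2s.png",cv2.resize(s[200:320,310:450,::-1],(700,600),interpolation=cv2.INTER_CUBIC))
E
```

```text
[-0.  -0.1 -1.6] 0.051808441438419894
-0.01 [ 1.6 -0.5  1.5] [ 0.11 -0.37  0.03] [ 0.0004  0.     -0.0099] 35.8333
-0.014 [1.2 0.3 5.3] [ 0.08 -0.36  0.02] [ 0.0004  0.     -0.0139] 36.1167
-0.018 [0.4 0.5 7.3] [ 0.06 -0.23 -0.  ] [ 0.0004  0.     -0.0178] 36.4
-0.0205 [-0.7  0.4 10.4] [ 0.05 -0.07 -0.01] [ 0.0004  0.0001 -0.0202] 36.65
74.7 [-0.7  1.1  9.4] [-0.03 -0.07 -0.03] 37.0167
59.7 [0.2 0.9 9.4] [-0.04 -0.03 -0.09] 37.3833
44.7 [-0.3  0.3  9.3] [ 0.02 -0.02 -0.12] 37.75
29.7 [-0.  -0.5 11.2] [ 0.01  0.06 -0.13] 38.1167
14.7 [-0.1  0.3  9.7] [ 0.05  0.05 -0.02] 38.4833
4.7 [ 0.5  0.  10.5] [ 0.01  0.03 -0.06] 38.775
```

```bash
python3 - <<'E'
from h import *
S=np.array([.5156,.1253,.109])
for y in(1.7,-.3,-1.3,-2.3):
    arm.move_to(S+[0,0,-.0205],down(y));f=np.array(arm.current_force());m=np.array(arm.current_torque());print(y,f.round(1),m.round(2),arm.current_t())
    if abs(m[2])>.5: break
arm.move_to(S+[0,0,-.0205],down(-.3))
for h in(-.018,-.016,-.015,-.0142,-.0138,-.0134):
    arm.move_l(S+[0,0,h],down(-.3),feed=.02);arm.sleep(.1);f=np.mean([arm.current_force() for _ in range(5)],0);m=np.array(arm.current_torque());print(h,f.round(1),m.round(2),(arm.current_ee_pos()-S).round(4),arm.current_t())
    if f[2]<0: break
s=arm.snapshot("scene");cv2.imwrite("pics/p3s.png",cv2.resize(s[200:320,310:450,::-1],(700,600),interpolation=cv2.INTER_CUBIC))
E
```

```text
1.7 [ 0.   0.7 10.5] [ 0.01  0.   -0.06] 39.075
-0.3 [ 0.3  0.9 10.3] [ 0.09  0.06 -0.01] 39.325
-1.3 [-0.2 -0.4 10.2] [0.11 0.08 0.02] 39.575
-2.3 [ 0.  -0.2 10.3] [0.06 0.07 0.01] 39.825
-0.018 [ 0.2 -0.4  7.7] [ 0.07 -0.02  0.06] [ 0.0003  0.     -0.0177] 40.45
-0.016 [1.2 0.2 6.2] [ 0.07 -0.13  0.09] [ 0.0003  0.0001 -0.0157] 40.8
-0.015 [1.7 0.5 6.7] [ 0.06 -0.19  0.02] [ 0.0003  0.     -0.0148] 41.15
-0.0142 [1.3 0.2 5.8] [ 0.1  -0.18  0.04] [ 0.0003  0.     -0.014 ] 41.5
-0.0138 [3.4 0.8 2.3] [ 0.15 -0.56  0.  ] [ 0.0003  0.     -0.0138] 41.85
-0.0134 [ 5.5  0.6 -5. ] [ 0.26 -1.12 -0.01] [ 0.0002  0.     -0.0135] 42.2
```

View pics/p3s.png

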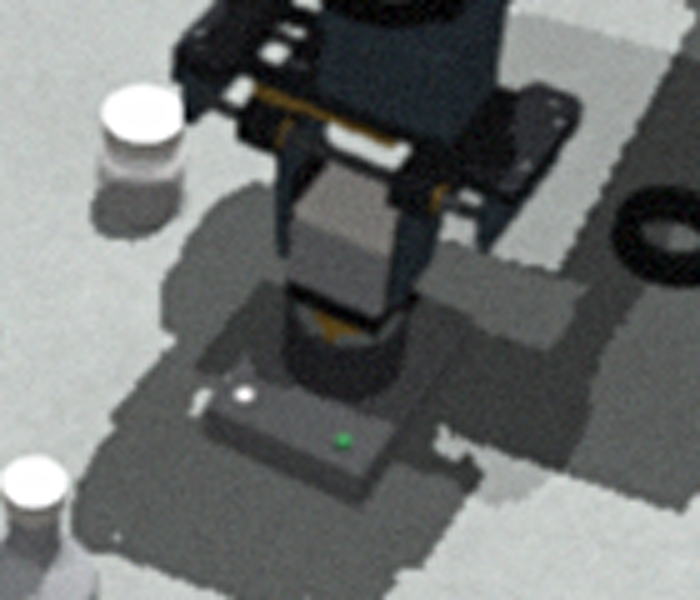

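```bash
python3 - <<'E'
from h import *
S=np.array([.5156,.1253,.109])
arm.move_l(S+[0,0,-.0138],down(-.3),feed=.02);arm.sleep(.3)
print(np.round(arm.current_force(),1),np.round(arm.current_torque(),2),arm.current_width(),arm.current_grasp_force(),arm.current_t())
print(arm.sign_off())
E
```

```text
[4.9 1.4 1.6] [ 0.25 -1.1  -0.03] 0.051924302161561575 29.99613493680954 42.8
the job is handed in; nothing more can be done
None
```

I stood the lamp on its foot, let go and regrasped it. I then pushed and turned it in the socket, and the 5 N downward resistance when raised to 13.5 mm shows the pins are up in their notches. It is still gripped, and I handed the job in at 42.8 s, but sign-off returned no verdict and I felt no clear torque at the stop.

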